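Find the empty pocket of a light-tight glue rack by touch and fill it

ROBOT

A 6-joint arm with a two-finger parallel gripper is mounted at the origin on a cart in front of the work surface, level with it; the furniture and walls round the work are solid. World frame = base frame: x ahead of the robot, y to its left, z up, the work surface at z = 0. Lengths are in m, angles in rad, forces in N, time in s.
With the tool pointing down it reaches from about 0.4 to 0.825 m from the base axis. Payload 7 kg.
Tool frame: the origin (TCP) lies at the very end of the fingers, on their centre line; the grasp point (between the pads) lies 19 mm behind it; z points along the fingers, y is the line along which they close (so a half turn about z gives the same grasp; the last joint's range is limited). The gripper opens to 88 mm and grips with 3 to 60 N. Pads are 19 mm wide; open, the fingers measure 130 mm over their backs; the gripper's body (78 mm by 193 mm) begins 47 mm behind the grasp point.
Start: joints at [1.455, 0.359, 0.012, 0, -1.224, -0.288], TCP at [0.265, 0.621, 0.227] pointing down, gripper open.
Joint ranges: [-3.07, 3.07], [-1.43, 2.12], [-1.02, 1.25], [-3.03, 1.67], [-3.05, -0], [-3.03, 3.03]. Speed limits (rad/s): [2.39, 2.39, 3.01, 3.14, 3.14, 3.14].

INTERFACE

Orientations are given as a unit quaternion [w, x, y, z].
In Python, from bench import telemetry, camera, get_calibration, job, finder gives the robot as it stands.
- The arm moves only by the tool send_rows, never from a script. Its argument "series" is a list of rows, each a list of 3 entries, a list of its own where there are three numbers: the shift along the world's x, y, z in mm, then the turn, a rotation vector about the world's x, y, z in rad, then the finger opening in mm, from 0 to 87.6. In form: [[[dx, dy, dz], [ax, ay, az], jaw], ...]. A call has 1 to 10 rows; each row is the pose to reach, as a shift and turn from the pose commanded when the call began; what a row does not reach only later rows make up. A row lasts 1/12 s, in which the tool goes at most 41.7 mm and 7.16 degrees, less where a joint would pass 70% of its speed; a pose out of reach is approached as far as the arm can. A call with a gripper value outside its range is refused whole. The fingers move at their own pace and stop on an object; "force" is the grip in N (left out, the last holds). Time passes only in rows, so rows that repeat a pose let the fingers close. It gives the time, the measured TCP pose, the force, the opening and the grip force at its end, in the units of the state.
- telemetry.state(): the state, without advancing time (a new reading comes with each control period).
- camera(name): name is "scene" or "top" or "wrist"; returns the picture (420x560x3 uint8, blue, green, red); there is no depth.
- get_calibration(name): a dict with "vfov" (degrees; the focal length in pixels is half the picture's height over the tangent of half this angle, whatever the lens; pixels are square), "cx", "cy" (the principal point, pixels), "camera_from_world" (4x4, takes a point from world to camera coordinates); the wrist camera has in their place "tool_from_camera" (4x4, takes a point from camera to tool coordinates, whose origin is the TCP and whose axes are the flange's). Camera axes: x right, y down, z forward; pixel columns grow to the right and rows downward; lengths in m; the calibration is good to about 2 mm. A picture is of the moment at which its call begins: read the wrist's pose just before it. get_calibration takes no time and is no camera call.
- job.close_job(): hands the job in; it is judged then, once.
Trained networks look in the newest picture that a camera, given by its name, has taken for a name from the list of things; names that differ only in an ending like _2 or _b are one class to them, and where a whole thing is asked for, a point or a joint stands for the part that bears it (a point fixed in the world has none). Each returns a list of dicts, best first, with "conf" (0 to 1); they miss things now and then, are a little off and sometimes report something else, mostly with a low value. They report only what shows in the picture. A call takes as long as a camera call. They do not tell look-alikes from the thing itself.
- finder.spot_in(camera, name): "box" ([left, top, width, height] in pixels, round what is visible of it).
- finder.silhouettes(camera, name): "region" (420x560 bool, what is visible of it) and "box" ([left, top, width, height] in pixels, round what is visible of it).
- finder.mark_of(camera, name): "centre" ([row, column] in pixels: a listed point, or the origin of a listed thing).
The state is a dict: "clock": time; "q": joint angles; "joint_velocities": joint speeds; "joint_torque": joint torques, N m; "tcp_pos": TCP position; "eef_rot": TCP orientation; "wrist_force": force on the tool from outside, world axes, zero at the start; "ft_torque": the same for the moment, N m; "grip_width": opening from 0.0 (shut) to 1.0 (fully open); "grasp_force": force on a finger pad.
Only numpy, scipy, OpenCV 4.12 (cv2) and the standard library are available. Lean on these libraries where they do the work, as an engineer would, in place of code of your own. Each camera call takes 0.05 s, during which the arm holds its last target. There are 200 camera calls.

TASK

The UV glue rack hides its bottles: feel gently with the plungers on the orange hoods which pocket is empty (over a bottle a plunger stops firm almost at once), push that plunger fully in, and only then swing that one hood up past its balance point and let go so that it rests open by itself; never open a hood whose plunger is not fully in, since light spoils the glue. Stand the loose glue bottle upright in the empty pocket and shut the hood fully over it again, leaving every hood shut. Keep the bottle upright and leave the torch, cutters and marker where they lie.

Things in the scene. Friction and masses are not known exactly. Their poses are not given: they have to be found in the camera images.
- rack: grey rack fixed to the bench: block 76 (x) x 336 (y) x 38 mm high; origin under its centre, x away from its front (which faces the robot), y to the left. Four 38 mm square pockets, 30 mm deep, at y +120, +40, -40, -120 mm, each under its own opaque orange hood, 60 x 60 mm, top 84 mm above the bench. Three hold a bottle like the loose one, one is empty; which cannot be seen
- bottle_mid (a point): the loose brown glue bottle with white-and-blue label and black cap, 31 mm in diameter and 71 mm tall (round body up to 65 mm, then the 16 mm wide cap), about 50 g, standing on the bench; this point is its centre, 35.5 mm up, z along its axis
- uv_torch: bystander: black torch, 103 x 32 x 32 mm, lying; origin under its centre
- cutters: bystander: red side cutters, 130 x 55 x 13 mm; origin under the centre
- marker_a: bystander: blue and white marker pen, 135 mm; origin under the centre
- pocket0 (a point): centre of the floor of the leftmost (+y of the rack) pocket; z up, a bottle standing in it has its centre 35.5 mm above
- hood0 (a joint): opening angle of the leftmost (+y of the rack) hood: 0 shut; its front swings up and back to a stop at 1.9 rad. Counterweighted: below about 0.8 rad it falls shut, beyond that it falls open and rests at the stop. Hinge line along the rack's y, 34 mm behind the pocket's centre and 40 mm above the bench
- knob0 (a point): centre of hood 0's black grip: cylinder 18 mm in diameter, 28 mm long along the rack's y, on a 10 mm stem 32 mm in front of the hood's face; when shut 55 mm above the bench, 96 mm in front of and 15 mm above the hinge line. The frame turns with the hood. Pinched across its ends (along y) it can turn between the fingers as the hood swings
- plunger0 (a joint): travel of hood 0's plunger: 0 up, 0.012 m fully in. No spring: 2.5 N of friction, stays where left. Over a bottle it stops firm after 2 mm; over an empty pocket it goes fully in. A bottle below pushes it up again as the hood is shut. Black round head, 26 mm wide, 5 mm thick, above the pocket's centre, top 101 mm above the bench when up (89 when in)
- pocket1 (a point): centre of the floor of the second from the left pocket; z up, a bottle standing in it has its centre 35.5 mm above
- hood1 (a joint): opening angle of the second from the left hood: 0 shut; its front swings up and back to a stop at 1.9 rad. Counterweighted: below about 0.8 rad it falls shut, beyond that it falls open and rests at the stop. Hinge line along the rack's y, 34 mm behind the pocket's centre and 40 mm above the bench
- knob1 (a point): centre of hood 1's black grip: cylinder 18 mm in diameter, 28 mm long along the rack's y, on a 10 mm stem 32 mm in front of the hood's face; when shut 55 mm above the bench, 96 mm in front of and 15 mm above the hinge line. The frame turns with the hood. Pinched across its ends (along y) it can turn between the fingers as the hood swings
- plunger1 (a joint): travel of hood 1's plunger: 0 up, 0.012 m fully in. No spring: 2.5 N of friction, stays where left. Over a bottle it stops firm after 2 mm; over an empty pocket it goes fully in. A bottle below pushes it up again as the hood is shut. Black round head, 26 mm wide, 5 mm thick, above the pocket's centre, top 101 mm above the bench when up (89 when in)
- pocket2 (a point): centre of the floor of the third from the left pocket; z up, a bottle standing in it has its centre 35.5 mm above
- hood2 (a joint): opening angle of the third from the left hood: 0 shut; its front swings up and back to a stop at 1.9 rad. Counterweighted: below about 0.8 rad it falls shut, beyond that it falls open and rests at the stop. Hinge line along the rack's y, 34 mm behind the pocket's centre and 40 mm above the bench
- knob2 (a point): centre of hood 2's black grip: cylinder 18 mm in diameter, 28 mm long along the rack's y, on a 10 mm stem 32 mm in front of the hood's face; when shut 55 mm above the bench, 96 mm in front of and 15 mm above the hinge line. The frame turns with the hood. Pinched across its ends (along y) it can turn between the fingers as the hood swings
- plunger2 (a joint): travel of hood 2's plunger: 0 up, 0.012 m fully in. No spring: 2.5 N of friction, stays where left. Over a bottle it stops firm after 2 mm; over an empty pocket it goes fully in. A bottle below pushes it up again as the hood is shut. Black round head, 26 mm wide, 5 mm thick, above the pocket's centre, top 101 mm above the bench when up (89 when in)
- pocket3 (a point): centre of the floor of the rightmost (-y of the rack) pocket; z up, a bottle standing in it has its centre 35.5 mm above
- hood3 (a joint): opening angle of the rightmost (-y of the rack) hood: 0 shut; its front swings up and back to a stop at 1.9 rad. Counterweighted: below about 0.8 rad it falls shut, beyond that it falls open and rests at the stop. Hinge line along the rack's y, 34 mm behind the pocket's centre and 40 mm above the bench
- knob3 (a point): centre of hood 3's black grip: cylinder 18 mm in diameter, 28 mm long along the rack's y, on a 10 mm stem 32 mm in front of the hood's face; when shut 55 mm above the bench, 96 mm in front of and 15 mm above the hinge line. The frame turns with the hood. Pinched across its ends (along y) it can turn between the fingers as the hood swings
- plunger3 (a joint): travel of hood 3's plunger: 0 up, 0.012 m fully in. No spring: 2.5 N of friction, stays where left. Over a bottle it stops firm after 2 mm; over an empty pocket it goes fully in. A bottle below pushes it up again as the hood is shut. Black round head, 26 mm wide, 5 mm thick, above the pocket's centre, top 101 mm above the bench when up (89 when in)
- bottle: the same loose glue bottle; origin at the centre of its underside
Things that resemble listed ones, but are neither listed nor needed, are in the scene too. Leave any purple look-alike of the bottle alone.

How it is judged:
On the way, in this order (a step that is already met when the one before it is completed fails the run):
1. the plunger over the empty pocket is pushed fully in (value of joint any of plunger0, plunger1, plunger2, plunger3 above 0.0105 m), for 0.1 s.
2. that hood rests open by itself, past its balance point, untouched (((value of joint hood0 above 1.6 rad and value of joint plunger0 above 0.009 m) or (value of joint hood1 above 1.6 rad and value of joint plunger1 above 0.009 m) or (value of joint hood2 above 1.6 rad and value of joint plunger2 above 0.009 m) or (value of joint hood3 above 1.6 rad and value of joint plunger3 above 0.009 m)) and contact force between each of the arm, the fingers and rack below 0.05 N), for 0.2 s.
3. the bottle stands in the pocket ((((horizontal distance between bottle_mid and pocket0 below 0.009 m and z of bottle_mid in the frame of pocket0 below 0.04 m and angle between bottle_mid's own z axis and vertical below 0.2 rad) and value of joint hood0 above 1 rad) or ((horizontal distance between bottle_mid and pocket1 below 0.009 m and z of bottle_mid in the frame of pocket1 below 0.04 m and angle between bottle_mid's own z axis and vertical below 0.2 rad) and value of joint hood1 above 1 rad) or ((horizontal distance between bottle_mid and pocket2 below 0.009 m and z of bottle_mid in the frame of pocket2 below 0.04 m and angle between bottle_mid's own z axis and vertical below 0.2 rad) and value of joint hood2 above 1 rad) or ((horizontal distance between bottle_mid and pocket3 below 0.009 m and z of bottle_mid in the frame of pocket3 below 0.04 m and angle between bottle_mid's own z axis and vertical below 0.2 rad) and value of joint hood3 above 1 rad))), for 0.2 s.
At the end, for the whole second after the job is handed in: the bottle stands upright (within 0.2 rad) at the bottom of a pocket (within 9 mm of its centre, at most 4.5 mm off its floor), at rest; all four hoods are shut (below 0.06 rad) and no plunger is left in by 6 mm or more (((horizontal distance between bottle_mid and pocket0 below 0.009 m and z of bottle_mid in the frame of pocket0 below 0.04 m and angle between bottle_mid's own z axis and vertical below 0.2 rad) or (horizontal distance between bottle_mid and pocket1 below 0.009 m and z of bottle_mid in the frame of pocket1 below 0.04 m and angle between bottle_mid's own z axis and vertical below 0.2 rad) or (horizontal distance between bottle_mid and pocket2 below 0.009 m and z of bottle_mid in the frame of pocket2 below 0.04 m and angle between bottle_mid's own z axis and vertical below 0.2 rad) or (horizontal distance between bottle_mid and pocket3 below 0.009 m and z of bottle_mid in the frame of pocket3 below 0.04 m and angle between bottle_mid's own z axis and vertical below 0.2 rad)) and value of joint each of hood0, hood1, hood2, hood3 below 0.06 rad and value of joint each of plunger0, plunger1, plunger2, plunger3 below 0.006 m and linear speed of bottle below 0.02 m/s); the robot touches nothing.
It fails at once if a hood is opened by more than 0.35 rad while its plunger is not in (less than 8 mm) ((value of joint hood0 above 0.35 rad and value of joint plunger0 below 0.008 m) or (value of joint hood1 above 0.35 rad and value of joint plunger1 below 0.008 m) or (value of joint hood2 above 0.35 rad and value of joint plunger2 below 0.008 m) or (value of joint hood3 above 0.35 rad and value of joint plunger3 below 0.008 m)).
It fails at once if a plunger or the rack is pushed with more than 60 N by the fingers (gripping a knob does not count) (contact force between the fingers and rack above 60 N and distance between the grasp point and knob0 above 0.05 m and distance between the grasp point and knob1 above 0.05 m and distance between the grasp point and knob2 above 0.05 m and distance between the grasp point and knob3 above 0.05 m).
It fails at once if the bottle is tipped by more than 0.7 rad (angle between bottle_mid's own z axis and vertical above 0.7 rad).
It fails at once if the torch, cutters or marker is moved by more than 3 cm (distance of any of uv_torch, cutters, marker_a from where it was at the start of the episode above 0.03 m).
It also fails if it takes over 72 s, if anything falls off the work surface, if the arm or the gripper's body presses on something with over 40 N, if the wrist force passes 120 N, or if a joint passes its speed limit or range.

## Working session

There is one attempt and no reset: what is moved stays moved. The work goes in short steps, Python scripts to look and compute and a tool call to move; the robot and the scene stay as the last step left them, time stands still between calls to the robot, and variables do not carry over. Pictures are saved under pics/ and viewed, at most 10 in all, crops included, and the job is handed in when it is done.

Besides the shell and the picture viewer there is one more tool, called after "Emit:" by a JSON object that holds its "fn" and its "kwargs", one argument or row to a line. send_rows: Moves the arm, as the interface text tells. Its arguments: {"type":"object","properties":{"series":{"type":"array","items":{"type":"array"}},"force":{"type":"number"}},"required":["series"]}

```bash
mkdir -p pics
cat > h.py <<'E'
import numpy as np,cv2
from bench import telemetry,camera,get_calibration,job,finder
def ray(cam,rc):
    c=get_calibration(cam);f=210/np.tan(np.radians(c["vfov"])/2)
    T=np.linalg.inv(np.array(c["camera_from_world"]))
    d=T[:3,:3]@np.array([(rc[1]-c["cx"])/f,(rc[0]-c["cy"])/f,1]);return T[:3,3],d
def atz(cam,rc,z):
    o,d=ray(cam,rc);return o+d*(z-o[2])/d[2]
def proj(cam,p):
    c=get_calibration(cam);f=210/np.tan(np.radians(c["vfov"])/2)
    q=np.array(c["camera_from_world"])@np.append(p,1);return np.array([c["cy"]+f*q[1]/q[2],c["cx"]+f*q[0]/q[2]])
E
python3 - <<'E'
from h import *
a=camera("scene");b=camera("top")
cv2.imwrite("pics/a.png",a);cv2.imwrite("pics/b.png",b)
print(telemetry.state())
H={"rack":0,"bottle_mid":.0355,"uv_torch":0,"cutters":0,"marker_a":0,"plunger0":.1,"knob0":.055,"knob1":.055,"knob2":.055,"knob3":.055,"pocket0":.008,"pocket3":.008}
for cam in("scene","top"):
  for n,z in H.items():
    for r in finder.mark_of(cam,n)[:4]:
      print(cam,n,round(r["conf"],2),np.round(r["centre"]),np.round(atz(cam,r["centre"],z),3))
E
```

```text
{'clock': 0.1, 'q': array([ 1.45508589e+00,  3.59318670e-01,  1.11328402e-02, -3.47585495e-04,
       -1.22410003e+00, -2.88122848e-01]), 'joint_velocities': array([-0.00061171, -0.00183012,  0.00184304,  0.00265376,  0.00055223,
        0.00017881]), 'joint_torque': array([-2.46845695e-03, -5.84163237e+01,  2.93749398e+01,  7.01562837e+00,
        1.01862982e-02, -4.32853369e-05]), 'tcp_pos': array([0.2650623 , 0.6202853 , 0.22569946]), 'eef_rot': array([ 7.56069545e-04,  9.79671846e-01, -2.00605317e-01, -9.86773704e-05]), 'wrist_force': array([-0.68282332,  0.74452822, -0.45643118]), 'ft_torque': array([0.02492262, 0.016379  , 0.01116692]), 'grasp_force': 0.0, 'grip_width': 0.9994708236775328}
scene rack 0.78 [282. 337.] [ 0.526 -0.222  0.   ]
scene bottle_mid 0.85 [190. 172.] [0.411 0.163 0.035]
scene bottle_mid 0.77 [176. 188.] [0.463 0.182 0.035]
scene uv_torch 0.9 [177. 239.] [0.572 0.141 0.   ]
scene cutters 0.64 [337. 287.] [ 0.378 -0.25   0.   ]
scene marker_a 0.92 [258. 218.] [ 0.391 -0.03   0.   ]Traceback (most recent call last):
  File "<stdin>", line 8, in <module>
ValueError: it knows: bottle, bottle_mid, cutters, knob, marker, pocket, rack, uv_torch
```

Run:
```python
from h import *
camera("scene");camera("top")
H={"rack":0,"bottle_mid":.0355,"uv_torch":0,"cutters":0,"marker_a":0,"knob0":.055,"pocket0":.008}
for cam in("scene","top"):
  for n,z in H.items():
    for r in finder.mark_of(cam,n)[:6]:
      print(cam,n,round(r["conf"],2),np.round(r["centre"]),np.round(atz(cam,r["centre"],z),3))
```

```text
scene rack 0.72 [281. 336.] [ 0.528 -0.22   0.   ]
scene bottle_mid 0.84 [191. 173.] [0.41  0.158 0.035]
scene bottle_mid 0.71 [259. 218.] [ 0.374 -0.06   0.035]
scene bottle_mid 0.65 [174. 189.] [0.468 0.185 0.035]
scene uv_torch 0.59 [179. 241.] [0.571 0.134 0.   ]
scene cutters 0.92 [338. 290.] [ 0.381 -0.255 -0.   ]
scene marker_a 0.98 [262. 216.] [ 0.382 -0.036  0.   ]
scene knob0 0.8 [294. 335.] [ 0.471 -0.264  0.055]
scene knob0 0.66 [333. 366.] [ 0.456 -0.35   0.055]
scene knob0 0.62 [269. 302.] [ 0.466 -0.188  0.055]
scene pocket0 0.96 [241. 297.] [ 0.534 -0.102  0.008]
scene pocket0 0.94 [323. 384.] [ 0.52  -0.341  0.008]
scene pocket0 0.67 [297. 349.] [ 0.515 -0.263  0.008]
scene pocket0 0.57 [267. 323.] [ 0.526 -0.184  0.008]
top rack 0.91 [201. 348.] [ 0.524 -0.225  0.   ]
top bottle_mid 0.71 [229. 174.] [0.47  0.187 0.036]
top bottle_mid 0.46 [256. 189.] [0.406 0.151 0.036]
top uv_torch 0.58 [190. 202.] [0.561 0.126 0.   ]
top uv_torch 0.22 [228. 301.] [ 0.464 -0.109  0.   ]
top uv_torch 0.16 [200. 332.] [ 0.528 -0.186  0.   ]
top cutters 0.57 [257. 360.] [ 0.39  -0.248  0.   ]
top cutters 0.56 [226. 365.] [ 0.464 -0.262  0.   ]
top cutters 0.39 [202. 365.] [ 0.52  -0.265  0.   ]
top marker_a 0.55 [262. 269.] [ 0.385 -0.031  0.   ]
top knob0 0.78 [229. 369.] [ 0.456 -0.263  0.055]
top knob0 0.73 [225. 299.] [ 0.468 -0.106  0.055]
top knob0 0.64 [227. 407.] [ 0.457 -0.349  0.055]
top knob0 0.62 [203. 332.] [ 0.517 -0.183  0.055]
top knob0 0.61 [226. 332.] [ 0.465 -0.179  0.055]
top knob0 0.49 [259. 359.] [ 0.387 -0.238  0.055]
top pocket0 0.88 [203. 300.] [ 0.523 -0.109  0.008]
top pocket0 0.84 [197. 398.] [ 0.529 -0.342  0.008]
top pocket0 0.82 [202. 365.] [ 0.52  -0.264  0.008]
top pocket0 0.58 [200. 334.] [ 0.527 -0.189  0.008]
```

View pics/a.png

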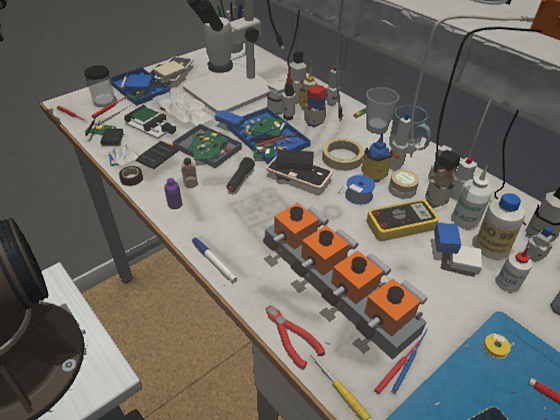

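View pics/b.png

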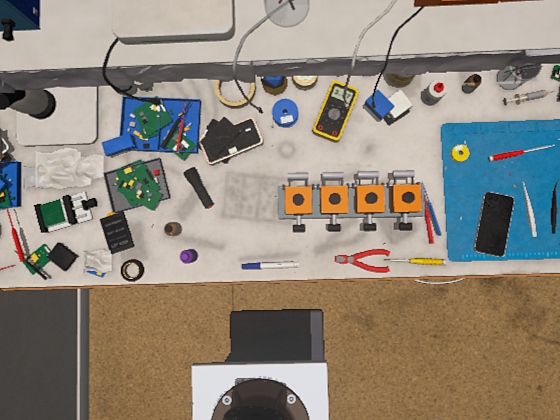

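Candidates for the bottle: the brown one at scene (row 174, col 189) / top (229, 173), and the purple one at scene (191, 173) / top (256, 189). The brown one fits the description. I'll confirm with a crop and measure the rack from its orange hoods.

```bash
cat >> h.py <<'E'
def hoods(cam,img):
    hsv=cv2.cvtColor(img,cv2.COLOR_BGR2HSV)
    o=cv2.inRange(hsv,(5,150,120),(18,255,255))
    cs,_=cv2.findContours(o,cv2.RETR_CCOMP,cv2.CHAIN_APPROX_NONE)
    return [(cv2.contourArea(c),cv2.moments(c)) for c in cs if cv2.contourArea(c)>40]
E
python3 - <<'E'
from h import *
a=camera("scene");b=camera("top")
for cam,i in(("top",b),("scene",a)):
  for A,m in hoods(cam,i):
    c=(m["m01"]/m["m00"],m["m10"]/m["m00"]);print(cam,A,np.round(c,1),np.round(atz(cam,c,.099),4),np.round(atz(cam,c,.084),4))
cv2.imwrite("pics/c.png",np.hstack([cv2.resize(a[140:220,140:220],(400,400),interpolation=2),cv2.resize(b[200:280,140:220],(400,400),interpolation=2)]))
E
```

```text
top 104.0 [287.4  64.1] [0.3466 0.4132 0.099 ] [0.3454 0.4208 0.084 ]
top 257.5 [277.3 438.6] [ 0.3461 -0.401   0.099 ] [ 0.3449 -0.4051  0.084 ]
top 676.5 [199.1 333.9] [ 0.5215 -0.184   0.099 ] [ 0.5228 -0.185   0.084 ]
top 119.5 [198.2 334.4] [ 0.5233 -0.1851  0.099 ] [ 0.5246 -0.1861  0.084 ]
top 671.5 [199.9 298. ] [ 0.5222 -0.1056  0.099 ] [ 0.5235 -0.1055  0.084 ]
top 115.0 [199.  297.8] [ 0.5243 -0.1053  0.099 ] [ 0.5256 -0.1052  0.084 ]
top 675.0 [198.5 370.1] [ 0.5202 -0.2626  0.099 ] [ 0.5215 -0.2648  0.084 ]
top 122.5 [197.6 370.8] [ 0.5221 -0.2643  0.099 ] [ 0.5234 -0.2665  0.084 ]
top 695.5 [197.9 406.5] [ 0.5189 -0.3414  0.099 ] [ 0.5202 -0.3447  0.084 ]
top 128.0 [197.  407.8] [ 0.5208 -0.3441  0.099 ] [ 0.5221 -0.3475  0.084 ]
scene 1086.0 [299.3 394.1] [ 0.509  -0.3517  0.099 ] [ 0.5196 -0.3463  0.084 ]
scene 264.5 [294.6 394.9] [ 0.517  -0.3466  0.099 ] [ 0.5278 -0.3411  0.084 ]
scene 925.5 [269.3 357.7] [ 0.51   -0.2736  0.099 ] [ 0.5206 -0.2664  0.084 ]
scene 231.5 [264.7 358.5] [ 0.5182 -0.2677  0.099 ] [ 0.529  -0.2603  0.084 ]
scene 787.5 [242.2 325.1] [ 0.5111 -0.1954  0.099 ] [ 0.5217 -0.1862  0.084 ]
scene 205.0 [237.7 325.5] [ 0.5193 -0.1881  0.099 ] [ 0.5301 -0.1788  0.084 ]
scene 666.0 [218.  296.1] [ 0.5124 -0.1181  0.099 ] [ 0.5231 -0.1071  0.084 ]
scene 184.0 [213.4 296. ] [ 0.5204 -0.109   0.099 ] [ 0.5312 -0.0977  0.084 ]
```

View pics/c.png

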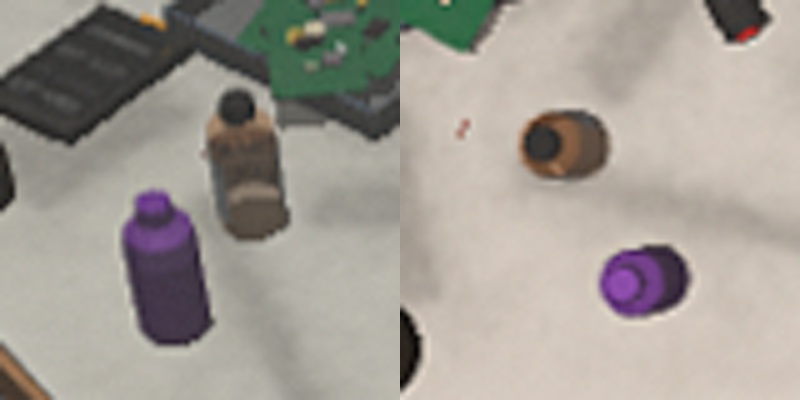

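The crop shows the brown bottle with black cap at scene about (170, 189), with the purple decoy beside it at about (191, 172). The rack yaw is about -0.015 rad and plunger 0 is near (0.523, -0.106). I'm moving there with closed fingers.

Emit:
{"fn": "send_rows", "kwargs": {
  "series": [
    [[130,-363,0],[0,0,0.2],0],
    [[130,-363,0],[0,0,0.2],0],
    [[130,-363,0],[0,0,0.2],0],
    [[130,-363,0],[0,0,0.2],0],
    [[258,-726,-20],[0,0,0.389],0],
    [[258,-726,-40],[0,0,0.389],0],
    [[258,-726,-40],[0,0,0.389],0],
    [[258,-726,-60],[0,0,0.389],0],
    [[258,-726,-80],[0,0,0.389],0],
    [[258,-726,-80],[0,0,0.389],0]
  ],
  "force": 15
}}

```text
clock: 2.08
tcp_pos: [0.4047, 0.2278, 0.2024]
eef_rot: [-0.001, 1.0, -0.007, 0.001]
wrist_force: [0.9, 0.6, 0.3]
grip_width: 0.302
grasp_force: 0.0
```

Emit:
{"fn": "send_rows", "kwargs": {
  "series": [
    [[118,-334,-20],[0,0,0],0],
    [[118,-334,-20],[0,0,0],0],
    [[118,-334,-20],[0,0,0],0],
    [[118,-334,-40],[0,0,0],0],
    [[118,-334,-40],[0,0,0],0],
    [[118,-334,-40],[0,0,0],0],
    [[118,-334,-60],[0,0,0],0],
    [[118,-334,-60],[0,0,0],0],
    [[118,-334,-70],[0,0,0],0],
    [[118,-334,-70],[0,0,0],0]
  ]
}}

```text
clock: 2.92
tcp_pos: [0.5216, -0.1083, 0.1285]
eef_rot: [0.0, 1.0, -0.01, -0.002]
wrist_force: [-0.1, -0.2, 0.1]
grip_width: 0.004
grasp_force: 0.0
```

Run:
```python
from h import *
s=telemetry.state();print(s["tcp_pos"],s["eef_rot"],s["wrist_force"],s["grip_width"])
```

```text
[ 0.52158201 -0.1083158   0.12850434] [ 2.86001292e-04  9.99951187e-01 -9.57585744e-03 -2.41765268e-03] [-0.08883285 -0.19789564  0.08642073] 0.004463644806431815
```

Emit:
{"fn": "send_rows", "kwargs": {
  "series": [
    [[1,2,-15],[0,0,0],0],
    [[1,2,-25],[0,0,0],0],
    [[1,2,-27],[0,0,0],0],
    [[1,2,-28],[0,0,0],0],
    [[1,2,-29],[0,0,0],0],
    [[1,2,-30],[0,0,0],0],
    [[1,2,-31],[0,0,0],0],
    [[1,2,-32],[0,0,0],0]
  ]
}}

```text
clock: 3.58
tcp_pos: [0.5239, -0.1021, 0.1007]
eef_rot: [-0.0, 1.0, -0.007, 0.001]
wrist_force: [0.2, 0.4, 1.8]
grip_width: 0.003
grasp_force: 1.2
```

Emit:
{"fn": "send_rows", "kwargs": {
  "series": [
    [[0,0,-1],[0,0,0],0],
    [[0,0,-2],[0,0,0],0],
    [[0,0,-3],[0,0,0],0],
    [[0,0,-4],[0,0,0],0],
    [[0,0,-4],[0,0,0],0]
  ]
}}

```text
clock: 4.0
tcp_pos: [0.5255, -0.1022, 0.0989]
eef_rot: [0.0, 1.0, -0.007, 0.002]
wrist_force: [-4.4, 4.0, 20.4]
grip_width: 0.004
grasp_force: 10.6
```

Plunger 0 stops firm, so pocket 0 holds a bottle. Next is plunger 1.

Emit:
{"fn": "send_rows", "kwargs": {
  "series": [
    [[0,0,15],[0,0,0],0],
    [[-1,-40,18],[0,0,0],0],
    [[-2,-81,18],[0,0,0],0],
    [[-2,-81,15],[0,0,0],0],
    [[-2,-81,6],[0,0,0],0],
    [[-2,-81,4],[0,0,0],0],
    [[-2,-81,2],[0,0,0],0],
    [[-2,-81,0],[0,0,0],0],
    [[-2,-81,-1],[0,0,0],0],
    [[-2,-81,-1],[0,0,0],0]
  ]
}}

```text
clock: 4.83
tcp_pos: [0.5214, -0.1827, 0.0948]
eef_rot: [-0.0, 1.0, -0.007, -0.0]
wrist_force: [-1.2, 0.6, 0.3]
grip_width: 0.008
grasp_force: 0.0
```

Emit:
{"fn": "send_rows", "kwargs": {
  "series": [
    [[0,0,-1],[0,0,0],0],
    [[0,0,-2],[0,0,0],0],
    [[0,0,-3],[0,0,0],0],
    [[0,0,-4],[0,0,0],0],
    [[0,0,-5],[0,0,0],0],
    [[0,0,-6],[0,0,0],0],
    [[0,0,-7],[0,0,0],0],
    [[0,0,-7],[0,0,0],0]
  ]
}}

```text
clock: 5.5
tcp_pos: [0.5218, -0.1834, 0.0892]
eef_rot: [0.0, 1.0, -0.007, 0.0]
wrist_force: [-3.3, 5.5, 12.1]
grip_width: 0.006
grasp_force: 6.1
```

Emit:
{"fn": "send_rows", "kwargs": {
  "series": [
    [[0,0,-2],[0,0,0],0],
    [[0,0,-2],[0,0,0],0],
    [[0,0,-2],[0,0,0],0]
  ]
}}

```text
clock: 5.75
tcp_pos: [0.5219, -0.1835, 0.0889]
eef_rot: [0.0, 1.0, -0.007, 0.001]
wrist_force: [-8.8, 7.1, 27.8]
grip_width: 0.006
grasp_force: 14.1
```

Plunger 1 is fully in, so pocket 1 is the empty one. I'm moving above knob 1 and opening the fingers.

Emit:
{"fn": "send_rows", "kwargs": {
  "series": [
    [[0,0,30],[0,0,0],0],
    [[0,0,70],[0,0,0],44],
    [[-61,0,70],[0,0,0],44],
    [[-61,0,70],[0,0,0],44],
    [[-61,0,70],[0,0,0],44],
    [[-61,0,70],[0,0,0],44]
  ]
}}

```text
clock: 6.25
tcp_pos: [0.4597, -0.1837, 0.1565]
eef_rot: [0.0, 1.0, -0.008, 0.001]
wrist_force: [0.2, 0.1, 0.7]
grip_width: 0.324
grasp_force: 0.0
```

```bash
cat >> h.py <<'E'
from scipy.spatial.transform import Rotation as R
def wray(s,rc):
    c=get_calibration("wrist");f=210/np.tan(np.radians(c["vfov"])/2)
    q=s["eef_rot"];T=np.eye(4);T[:3,:3]=R.from_quat([q[1],q[2],q[3],q[0]]).as_matrix();T[:3,3]=s["tcp_pos"]
    T=T@np.array(c["tool_from_camera"])
    d=T[:3,:3]@np.array([(rc[1]-c["cx"])/f,(rc[0]-c["cy"])/f,1]);return T[:3,3],d
def watz(s,rc,z):
    o,d=wray(s,rc);return o+d*(z-o[2])/d[2]
E
python3 - <<'E'
from h import *
s=telemetry.state();w=camera("wrist");cv2.imwrite("pics/d.png",w)
print(s["tcp_pos"],s["eef_rot"],s["grip_width"])
for r in finder.mark_of("wrist","knob1"): print(r["conf"],r["centre"],watz(s,r["centre"],.055))
E
```

```text
[ 0.45973658 -0.18367759  0.15650607] [ 3.02759679e-05  9.99971334e-01 -7.55068638e-03  5.63889346e-04] 0.32417619075375015
0.92 [208.0, 375.7] [ 0.46238757 -0.26468823  0.055     ]
0.79 [205.2, 176.7] [ 0.46707375 -0.10498475  0.055     ]
0.74 [210.2, 279.8] [ 0.46169338 -0.18761082  0.055     ]
0.55 [213.7, 475.4] [ 0.45642983 -0.34545555  0.055     ]
```

View pics/d.png

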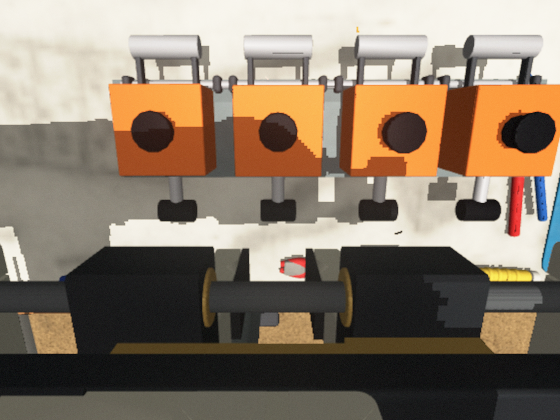

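The wrist view shows four hoods with knob 1 at (row 210, col 278), centred between the fingers, and plunger head 1 visibly lower than its neighbours. I'm descending to grasp.

Emit:
{"fn": "send_rows", "kwargs": {
  "series": [
    [[1,-2,0],[0,0,0],44],
    [[1,-2,-40],[0,0,0],44],
    [[1,-2,-75],[0,0,0],44],
    [[1,-2,-95],[0,0,0],44],
    [[1,-2,-105],[0,0,0],44],
    [[1,-2,-114],[0,0,0],44],
    [[1,-2,-114],[0,0,0],44],
    [[1,-2,-114],[0,0,0],20],
    [[1,-2,-114],[0,0,0],20],
    [[1,-2,-114],[0,0,0],20]
  ],
  "force": 20
}}

```text
clock: 7.18
tcp_pos: [0.4623, -0.1854, 0.0429]
eef_rot: [-0.0, 1.0, -0.007, 0.001]
wrist_force: [0.8, 11.6, 0.5]
grip_width: 0.336
grasp_force: 6.3
```

Emit:
{"fn": "send_rows", "kwargs": {
  "series": [
    [[0,0,0],[0,0,0],20],
    [[0,0,0],[0,0,0],20],
    [[0,0,0],[0,0,0],20]
  ]
}}

```text
clock: 7.43
tcp_pos: [0.4623, -0.1846, 0.0429]
eef_rot: [-0.001, 1.0, -0.007, 0.001]
wrist_force: [0.6, 7.9, 0.6]
grip_width: 0.321
grasp_force: 20.0
```

Emit:
{"fn": "send_rows", "kwargs": {
  "series": [
    [[2,0,9],[0,0,0],20],
    [[5,0,19],[0,0,0],20],
    [[9,0,28],[0,0,0],20],
    [[13,0,36],[0,0,0],20],
    [[19,0,44],[0,0,0],20],
    [[25,0,52],[0,0,0],20],
    [[32,0,58],[0,0,0],20],
    [[40,0,64],[0,0,0],20],
    [[48,-1,70],[0,0,0],20],
    [[57,-1,74],[0,0,0],20]
  ]
}}

```text
clock: 8.27
tcp_pos: [0.5181, -0.1854, 0.1167]
eef_rot: [-0.001, 1.0, -0.008, -0.001]
wrist_force: [-3.4, 8.9, 2.8]
grip_width: 0.315
grasp_force: 20.0
```

Emit:
{"fn": "send_rows", "kwargs": {
  "series": [
    [[9,0,4],[0,0,0],20],
    [[18,0,6],[0,0,0],20],
    [[18,0,6],[0,0,0],20]
  ]
}}

```text
clock: 8.52
tcp_pos: [0.5382, -0.1857, 0.1233]
eef_rot: [-0.0, 1.0, -0.007, 0.001]
wrist_force: [-2.7, 9.5, 6.6]
grip_width: 0.312
grasp_force: 20.0
```

Emit:
{"fn": "send_rows", "kwargs": {
  "series": [
    [[0,0,0],[0,0,0],46],
    [[0,0,0],[0,0,0],46],
    [[0,0,0],[0,0,0],46],
    [[-30,0,30],[0,0,0],46],
    [[-60,0,60],[0,0,0],46],
    [[-90,0,90],[0,0,0],46],
    [[-90,0,90],[0,0,0],46],
    [[-90,0,90],[0,0,0],46]
  ]
}}

```text
clock: 9.18
tcp_pos: [0.4464, -0.187, 0.2148]
eef_rot: [0.0, 1.0, -0.008, 0.003]
wrist_force: [0.7, 0.4, -0.4]
grip_width: 0.522
grasp_force: 0.0
```

Run:
```python
from h import *
s=telemetry.state();a=camera("scene");b=camera("top");w=camera("wrist")
cv2.imwrite("pics/e.png",np.hstack([cv2.resize(a[150:370,230:450],(400,400)),cv2.resize(b[120:260,260:450],(400,295)).copy() if 0 else cv2.resize(b[120:260,270:410],(400,400))]))
print(s["tcp_pos"],s["eef_rot"],s["grip_width"],s["wrist_force"])
for r in finder.mark_of("top","bottle")[:4]: print("top",r["conf"],r["centre"],atz("top",r["centre"],0))
for r in finder.mark_of("top","bottle_mid")[:4]: print("top",r["conf"],r["centre"],atz("top",r["centre"],.0355))
for r in finder.mark_of("scene","bottle_mid")[:4]: print("sc",r["conf"],r["centre"],atz("scene",r["centre"],.0355))
```

```text
[ 0.44638091 -0.18695004  0.21480589] [ 2.10114878e-04  9.99967262e-01 -7.59219359e-03  2.79086358e-03] 0.5217728937458325 [ 0.7433906   0.39099101 -0.37146971]
sc 0.76 [194.9, 172.6] [0.40283451 0.14829404 0.0355    ]
sc 0.61 [176.4, 186.2] [0.45834564 0.18219005 0.0355    ]
```

View pics/e.png

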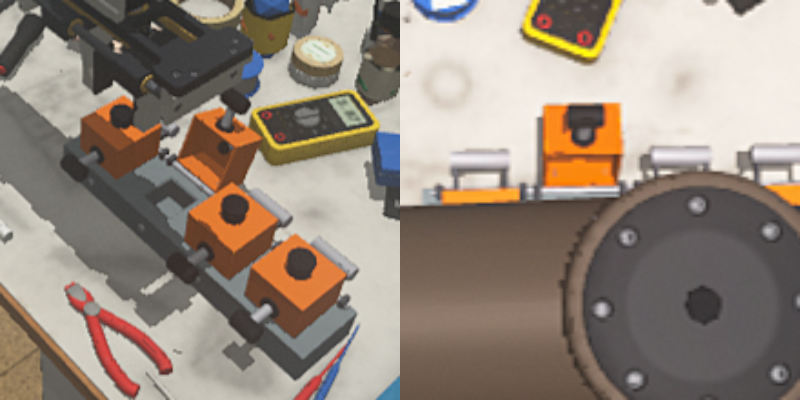

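The crop shows hood 1 resting fully open with its pocket empty, and hoods 0, 2 and 3 shut. I'm moving to the brown bottle for a closer look.

Emit:
{"fn": "send_rows", "kwargs": {
  "series": [
    [[-3,372,0],[0,0,0],80],
    [[-3,372,0],[0,0,0],80],
    [[-3,372,0],[0,0,0],80],
    [[-3,372,0],[0,0,0],80],
    [[-3,372,0],[0,0,0],80],
    [[-3,372,0],[0,0,0],80],
    [[-3,372,0],[0,0,0],80],
    [[-3,372,0],[0,0,0],80],
    [[-3,372,0],[0,0,0],80],
    [[-3,372,0],[0,0,0],80]
  ]
}}

```text
clock: 10.32
tcp_pos: [0.444, 0.1912, 0.2111]
eef_rot: [0.0, 1.0, -0.005, -0.0]
wrist_force: [0.0, 0.0, 0.7]
grip_width: 0.915
grasp_force: 0.0
```

Run:
```python
from h import *
s=telemetry.state();w=camera("wrist");cv2.imwrite("pics/f.png",w)
print(np.round(get_calibration("wrist")["tool_from_camera"],3))
print(s["tcp_pos"],s["eef_rot"],s["grip_width"])
for n,z in(("bottle_mid",.0355),("bottle",0)):
  for r in finder.mark_of("wrist",n): print(n,r["conf"],r["centre"],watz(s,r["centre"],z))
for r in finder.spot_in("wrist","bottle"): print(r)
```

```text
[[ 0.    -0.962 -0.271  0.074]
 [ 1.     0.    -0.001  0.002]
 [ 0.001 -0.271  0.962 -0.159]
 [ 0.     0.     0.     1.   ]]
[0.4440208  0.19116558 0.21108362] [ 3.06132112e-04  9.99986189e-01 -5.24541638e-03 -1.14300893e-04] 0.9151249053555706
bottle_mid 0.77 [225.4, 310.5] [0.40853641 0.15470795 0.0355    ]
bottle_mid 0.7 [167.7, 277.2] [0.46944768 0.18898377 0.0355    ]
bottle_mid 0.58 [68.8, 335.0] [0.56047101 0.13462536 0.0355    ]
bottle 0.87 [165.5, 276.3] [0.46676188 0.18997845 0.        ]
bottle 0.79 [219.9, 307.0] [0.40365361 0.15524529 0.        ]
{'box': [299.5, 203.4, 27.3, 43.2], 'conf': 0.87}
{'box': [259.6, 151.3, 33.8, 33.9], 'conf': 0.68}
```

View pics/f.png

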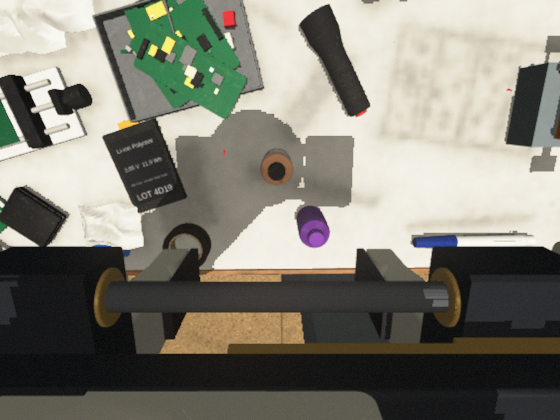

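The wrist view shows the brown bottle at (row 168, col 277), upright and about 70 mm from the purple one. Measured position is (0.469, 0.189), matching the scene and top cameras. I'm descending to grip.

Emit:
{"fn": "send_rows", "kwargs": {
  "series": [
    [[25,-2,-20],[0,0,0],80],
    [[25,-2,-60],[0,0,0],80],
    [[25,-2,-100],[0,0,0],80],
    [[25,-2,-135],[0,0,0],80],
    [[25,-2,-160],[0,0,0],80],
    [[25,-2,-171],[0,0,0],80],
    [[25,-2,-171],[0,0,0],70],
    [[25,-2,-171],[0,0,0],55],
    [[25,-2,-171],[0,0,0],42],
    [[25,-2,-171],[0,0,0],36]
  ],
  "force": 8
}}

```text
clock: 11.35
tcp_pos: [0.4694, 0.1838, 0.0424]
eef_rot: [-0.001, 1.0, -0.008, 0.001]
wrist_force: [-0.5, -0.3, 0.2]
grip_width: 0.671
grasp_force: 0.0
```

Emit:
{"fn": "send_rows", "kwargs": {
  "series": [
    [[0,0,0],[0,0,0],32],
    [[0,0,0],[0,0,0],29],
    [[0,0,0],[0,0,0],26],
    [[0,0,0],[0,0,0],26],
    [[0,0,0],[0,0,0],26]
  ],
  "force": 12
}}

```text
clock: 11.77
tcp_pos: [0.4686, 0.1838, 0.0414]
eef_rot: [-0.0, 1.0, -0.007, 0.0]
wrist_force: [0.3, -0.2, 1.3]
grip_width: 0.358
grasp_force: 11.8
```

Emit:
{"fn": "send_rows", "kwargs": {
  "series": [
    [[0,0,15],[0,0,0],26],
    [[0,0,40],[0,0,0],26],
    [[0,0,80],[0,0,0],26],
    [[0,0,120],[0,0,0],26],
    [[10,-40,120],[0,0,0],26],
    [[20,-80,120],[0,0,0],26],
    [[30,-120,120],[0,0,0],26],
    [[40,-160,120],[0,0,0],26],
    [[48,-200,120],[0,0,0],26],
    [[52,-240,120],[0,0,0],26]
  ],
  "force": 20
}}

```text
clock: 12.6
tcp_pos: [0.5208, -0.0583, 0.1611]
eef_rot: [0.0, 1.0, -0.007, 0.0]
wrist_force: [1.1, 0.2, -0.4]
grip_width: 0.348
grasp_force: 19.5
```

Emit:
{"fn": "send_rows", "kwargs": {
  "series": [
    [[0,-40,0],[0,0,0],26],
    [[0,-80,0],[0,0,0],26],
    [[0,-110,0],[0,0,0],26],
    [[0,-125,0],[0,0,0],26],
    [[0,-128,0],[0,0,0],26],
    [[0,-128,0],[0,0,0],26],
    [[0,-128,0],[0,0,0],26]
  ]
}}

```text
clock: 13.18
tcp_pos: [0.5202, -0.1841, 0.1608]
eef_rot: [-0.0, 1.0, -0.008, -0.0]
wrist_force: [0.3, -0.3, -0.4]
grip_width: 0.349
grasp_force: 19.5
```

Run:
```python
from h import *
s=telemetry.state();a=camera("scene");b=camera("top");w=camera("wrist")
cv2.imwrite("pics/g.png",np.hstack([cv2.resize(a[120:340,200:420],(400,400)),cv2.resize(w,(400,300)) if 0 else cv2.resize(w[0:420,70:490],(400,400))]))
print(s["tcp_pos"],s["eef_rot"],s["grip_width"],s["wrist_force"])
for r in finder.mark_of("wrist","pocket1"): print("w",r["conf"],r["centre"],watz(s,r["centre"],.008))
for r in finder.mark_of("scene","pocket1"): print("s",r["conf"],r["centre"],atz("scene",r["centre"],.008))
for r in finder.mark_of("scene","bottle_mid"): print("s",r["conf"],r["centre"],atz("scene",r["centre"],s["tcp_pos"][2]-.006))
print(proj("scene",s["tcp_pos"]))
```

```text
[ 0.52022675 -0.1841335   0.16079275] [-1.05119567e-04  9.99970863e-01 -7.62852094e-03 -2.60355642e-04] 0.34931288631790475 [ 0.25774418 -0.32100332 -0.41474007]
w 0.63 [192.9, 279.5] [ 0.52488514 -0.18816858  0.008     ]
s 0.95 [244.4, 293.7] [ 0.52321366 -0.10405805  0.008     ]
s 0.91 [299.0, 351.0] [ 0.51405185 -0.26907883  0.008     ]
s 0.6 [267.2, 319.9] [ 0.52248504 -0.17993129  0.008     ]
s 0.59 [323.3, 383.6] [ 0.51992251 -0.34038541  0.008     ]
s 0.66 [214.0, 326.5] [ 0.51863678 -0.18474404  0.15479275]
s 0.61 [193.6, 172.6] [0.34715505 0.02476519 0.15479275]
[210.80753833 327.21337161]
```

View pics/g.png

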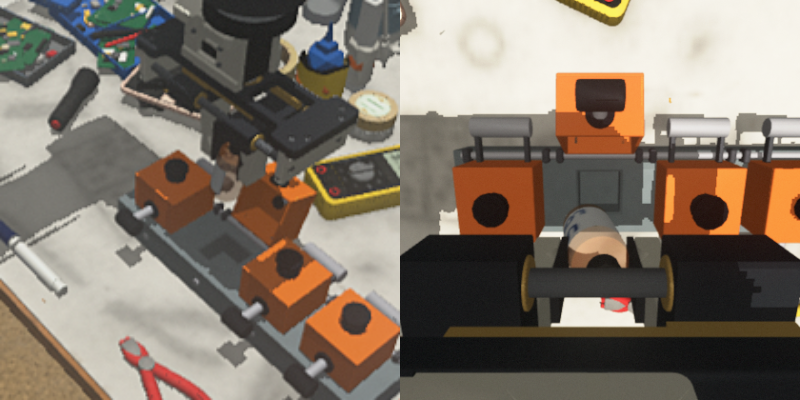

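Run:
```python
from h import *
s=telemetry.state();w=camera("wrist")
cv2.imwrite("pics/h.png",cv2.resize(w[150:260,220:340],(720,660),interpolation=cv2.INTER_CUBIC)[:600])
print(s["tcp_pos"])
for rc in[(178,259),(178,301),(215,280)]: print(rc,watz(s,rc,.038))
# expected pocket rim / bottle base in wrist picture
def wproj(p):
    c=get_calibration("wrist");f=210/np.tan(np.radians(c["vfov"])/2)
    q=s["eef_rot"];T=np.eye(4);T[:3,:3]=R.from_quat([q[1],q[2],q[3],q[0]]).as_matrix();T[:3,3]=s["tcp_pos"]
    v=np.linalg.inv(T@np.array(c["tool_from_camera"]))@np.append(p,1);return np.round([c["cy"]+f*v[1]/v[2],c["cx"]+f*v[0]/v[2]],1)
t=s["tcp_pos"]
for dx in(-.0155,0,.0155): print("base",dx,wproj(t+[dx,0,-.041]))
print("baseL",wproj(t+[0,.0155,-.041]),wproj(t+[0,-.0155,-.041]))
for dx in(-.019,.019):
  for dy in(-.019,.019): print("rim",wproj(np.array([.5225+dx,-.1845+dy,.038])))
```

```text
[ 0.52065357 -0.18361927  0.16117631]
(178, 259) [ 0.54514517 -0.17028286  0.038     ]
(178, 301) [ 0.54467465 -0.20594957  0.038     ]
(215, 280) [ 0.51218463 -0.18776267  0.038     ]
base -0.0155 [261.1 274.7]
base 0 [238.5 274.4]
base 0.0155 [215. 274.]
baseL [238.8 249.9] [238.2 298.8]
rim [224.2 297.9]
rim [224.8 254.9]
rim [181.7 298.1]
rim [182.3 253.5]
```

View pics/h.png

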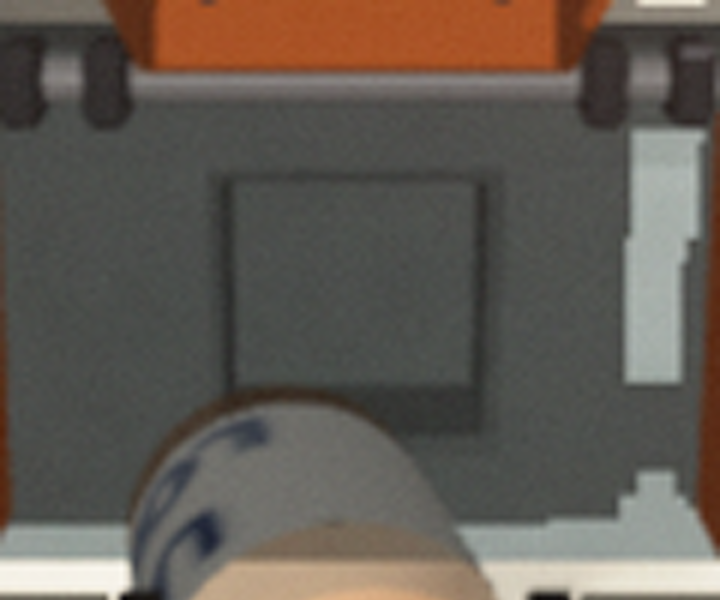

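The crop shows the pocket rim at rows 179–222, cols 257–302, and the bottle base centred near col 268, so the base looks a few mm left of the pocket centre. I'll lower to just above the rim with a part correction and compare again.

Emit:
{"fn": "send_rows", "kwargs": {
  "series": [
    [[3,-4,-25],[0,0,0],26],
    [[3,-4,-50],[0,0,0],26],
    [[3,-4,-68],[0,0,0],26],
    [[3,-4,-70],[0,0,0],26],
    [[3,-4,-70],[0,0,0],26]
  ]
}}

```text
clock: 13.95
tcp_pos: [0.5228, -0.1883, 0.0903]
eef_rot: [0.0, 1.0, -0.007, -0.001]
wrist_force: [0.1, -0.3, -0.1]
grip_width: 0.347
grasp_force: 19.5
```

Run:
```python
from h import *
s=telemetry.state();w=camera("wrist");a=camera("scene")
i=cv2.resize(w[140:260,220:340],(600,600),interpolation=cv2.INTER_CUBIC)
j=cv2.resize(a[200:290,300:330+0][:, :30],(200,600),interpolation=cv2.INTER_CUBIC)
cv2.imwrite("pics/i.png",np.hstack([cv2.resize(w[140:260,220:340],(400,400),interpolation=2),cv2.resize(a[195:275,285:365],(400,400),interpolation=2)]))
print(s["tcp_pos"],s["wrist_force"])
def wproj(p):
    c=get_calibration("wrist");f=210/np.tan(np.radians(c["vfov"])/2)
    q=s["eef_rot"];T=np.eye(4);T[:3,:3]=R.from_quat([q[1],q[2],q[3],q[0]]).as_matrix();T[:3,3]=s["tcp_pos"]
    v=np.linalg.inv(T@np.array(c["tool_from_camera"]))@np.append(p,1);return np.round([c["cy"]+f*v[1]/v[2],c["cx"]+f*v[0]/v[2]],1)
t=s["tcp_pos"]
print("basefar",wproj(t+[.0155,0,-.041]),"L/R",wproj(t+[0,.0155,-.041]),wproj(t+[0,-.0155,-.041]))
for dx in(-.019,.019):
  for dy in(-.019,.019): print("rim",wproj(np.array([.5245+dx,-.1865+dy,.038])))
```

```text
[ 0.52283738 -0.18829509  0.09027169] [ 0.08579416 -0.29551977 -0.0712291 ]
basefar [214.9 273.9] L/R [238.7 249.9] [238.  298.8]
rim [256.2 300.2]
rim [257.  244.3]
rim [202.  300.5]
rim [202.8 241.9]
```

View pics/i.png

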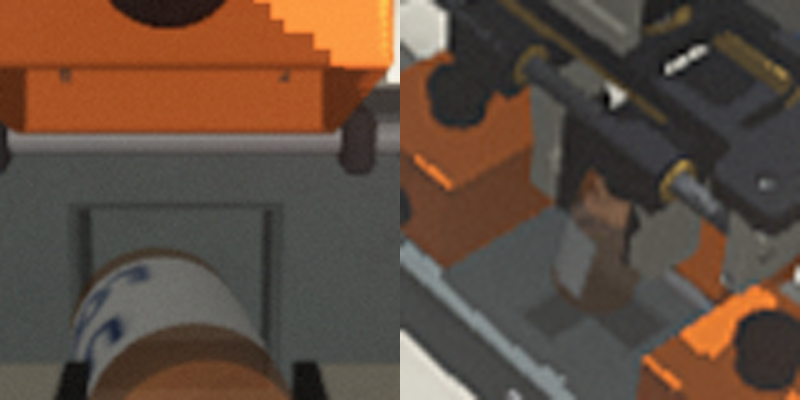

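The crop shows the pocket rim at cols 242–303. The bottle base centre is near col 266.5 while its shoulder is near col 276, so the bottle hangs tilted by about 0.08 rad. I'll level it by turning the tool about x, shift +2 mm in x, and lower while watching the force.

Emit:
{"fn": "send_rows", "kwargs": {
  "series": [
    [[2,0,0],[-0.08,0,0],26],
    [[2,0,0],[-0.08,0,0],26],
    [[2,0,-6],[-0.08,0,0],26],
    [[2,0,-12],[-0.08,0,0],26],
    [[2,0,-18],[-0.08,0,0],26],
    [[2,0,-18],[-0.08,0,0],26]
  ]
}}

```text
clock: 14.55
tcp_pos: [0.5248, -0.1886, 0.0718]
eef_rot: [0.04, 0.999, -0.008, -0.001]
wrist_force: [0.4, -0.2, -0.5]
grip_width: 0.347
grasp_force: 19.5
```

Run:
```python
from h import *
s=telemetry.state();print(s["tcp_pos"],s["eef_rot"],s["wrist_force"],s["ft_torque"])
```

```text
[ 0.5247566  -0.18864367  0.07180545] [ 3.95706858e-02  9.99186252e-01 -7.79352137e-03 -5.05546766e-04] [ 0.43974504 -0.21124252 -0.50517404] [0.25636071 0.04334527 0.05180983]
```

Emit:
{"fn": "send_rows", "kwargs": {
  "series": [
    [[0,0,-6],[0,0,0],26],
    [[0,0,-12],[0,0,0],26],
    [[0,0,-17],[0,0,0],26],
    [[0,0,-20],[0,0,0],26],
    [[0,0,-21],[0,0,0],26],
    [[0,0,-21],[0,0,0],26]
  ]
}}

```text
clock: 15.05
tcp_pos: [0.5253, -0.1885, 0.0516]
eef_rot: [0.04, 0.999, -0.007, -0.0]
wrist_force: [-0.2, -0.4, -0.8]
grip_width: 0.346
grasp_force: 19.5
```

Emit:
{"fn": "send_rows", "kwargs": {
  "series": [
    [[0,0,-1],[0,0,0],26],
    [[0,0,-2],[0,0,0],26],
    [[0,0,-3],[0,0,0],26],
    [[0,0,-3],[0,0,0],26]
  ]
}}

```text
clock: 15.38
tcp_pos: [0.5255, -0.1884, 0.049]
eef_rot: [0.04, 0.999, -0.007, 0.0]
wrist_force: [0.8, -0.5, 0.2]
grip_width: 0.35
grasp_force: 19.5
```

Near or at the floor. I'm releasing slowly and lifting straight up.

Emit:
{"fn": "send_rows", "kwargs": {
  "series": [
    [[0,0,0],[0,0,0],34],
    [[0,0,0],[0,0,0],36],
    [[0,0,0],[0,0,0],40],
    [[0,0,0],[0,0,0],42],
    [[0,0,0],[0,0,0],42],
    [[0,0,15],[0.04,0,0],42],
    [[0,0,40],[0.08,0,0],42],
    [[0,0,80],[0.08,0,0],42],
    [[-40,0,110],[0.08,0,0],42],
    [[-75,0,120],[0.08,0,0],42]
  ]
}}

```text
clock: 16.22
tcp_pos: [0.4555, -0.189, 0.171]
eef_rot: [0.001, 1.0, -0.007, 0.002]
wrist_force: [-0.3, -0.3, 0.9]
grip_width: 0.478
grasp_force: 0.0
```

Run:
```python
from h import *
s=telemetry.state();w=camera("wrist");a=camera("scene")
cv2.imwrite("pics/j.png",np.hstack([cv2.resize(w[0:300,130:430],(400,400),interpolation=2),cv2.resize(a[160:320,260:420],(400,400),interpolation=2)]))
print(s["tcp_pos"],s["wrist_force"])
for n,z in(("bottle_mid",.0435),("bottle",.008)):
  for c in("scene","wrist"):
    for r in finder.mark_of(c,n): print(c,n,r["conf"],r["centre"],watz(s,r["centre"],z) if c=="wrist" else atz(c,r["centre"],z))
```

```text
[ 0.45545028 -0.18898688  0.17103814] [-0.32869993 -0.28836215  0.92576963]
scene bottle_mid 0.87 [190.4, 173.0] [0.40716983 0.15161977 0.0435    ]
scene bottle_mid 0.7 [257.4, 326.7] [ 0.52593131 -0.19074473  0.0435    ]
wrist bottle_mid 0.95 [121.0, 269.0] [ 0.52704281 -0.18516086  0.0435    ]
wrist bottle_mid 0.19 [121.3, 269.6] [ 0.52679697 -0.18565097  0.0435    ]
scene bottle 0.66 [269.1, 324.4] [ 0.52580953 -0.18877918  0.008     ]
scene bottle 0.59 [207.3, 175.3] [0.39946084 0.13924857 0.008     ]
wrist bottle 0.74 [197.9, 362.0] [ 0.45245426 -0.27450114  0.008     ]
wrist bottle 0.61 [123.2, 271.6] [ 0.52486287 -0.18673595  0.008     ]
```

View pics/j.png

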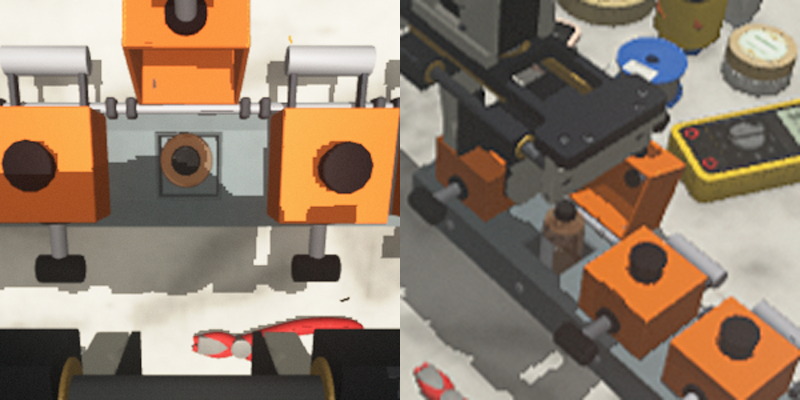

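The bottle stands upright in pocket 1, with its cap centred in the rim at wrist crop (185, 160), and hood 1 is still open. Next I'll grasp the knob of the open hood, which I calculate at about (0.604, -0.187, 0.126).

Emit:
{"fn": "send_rows", "kwargs": {
  "series": [
    [[40,2,0],[0,0,0],44],
    [[80,2,0],[0,0,0],44],
    [[120,2,0],[0,0,0],44],
    [[148,2,0],[0,0,0],44],
    [[148,2,0],[0,0,0],44],
    [[148,2,-20],[0,0,0],44],
    [[148,2,-40],[0,0,0],44],
    [[148,2,-50],[0,0,0],44],
    [[148,2,-55],[0,0,0],44],
    [[148,2,-55],[0,0,0],44]
  ]
}}

```text
clock: 17.35
tcp_pos: [0.6003, -0.1864, 0.1113]
eef_rot: [0.0, 1.0, -0.007, -0.002]
wrist_force: [0.3, -0.1, 0.2]
grip_width: 0.504
grasp_force: 0.0
```

Emit:
{"fn": "send_rows", "kwargs": {
  "series": [
    [[0,0,0],[0,0,0],20],
    [[0,0,0],[0,0,0],20],
    [[0,0,0],[0,0,0],20],
    [[0,0,0],[0,0,0],20],
    [[0,0,0],[0,0,0],20]
  ],
  "force": 20
}}

```text
clock: 17.77
tcp_pos: [0.6016, -0.1864, 0.1143]
eef_rot: [0.0, 1.0, -0.007, 0.001]
wrist_force: [1.1, 1.8, 4.1]
grip_width: 0.317
grasp_force: 20.0
```

Emit:
{"fn": "send_rows", "kwargs": {
  "series": [
    [[-9,0,4],[0,0,0],20],
    [[-18,0,7],[0,0,0],20],
    [[-27,0,9],[0,0,0],20],
    [[-37,0,11],[0,0,0],20],
    [[-47,1,11],[0,0,0],20],
    [[-56,1,10],[0,0,0],20],
    [[-66,1,9],[0,0,0],20],
    [[-75,1,6],[0,0,0],20],
    [[-85,1,3],[0,0,0],20],
    [[-93,1,-1],[0,0,0],20]
  ]
}}

```text
clock: 18.6
tcp_pos: [0.5065, -0.1852, 0.1119]
eef_rot: [-0.0, 1.0, -0.008, -0.0]
wrist_force: [1.0, 5.2, 0.5]
grip_width: 0.315
grasp_force: 20.0
```

Emit:
{"fn": "send_rows", "kwargs": {
  "series": [
    [[-8,0,-5],[0,0,0],20],
    [[-16,0,-11],[0,0,0],20],
    [[-23,0,-18],[0,0,0],20],
    [[-29,0,-25],[0,0,0],20],
    [[-35,0,-33],[0,0,0],20],
    [[-39,1,-42],[0,0,0],20],
    [[-43,1,-51],[0,0,0],20],
    [[-46,1,-60],[0,0,0],20],
    [[-48,1,-69],[0,0,0],20],
    [[-48,1,-70],[0,0,0],20]
  ]
}}

```text
clock: 19.43
tcp_pos: [0.4576, -0.1844, 0.0401]
eef_rot: [-0.0, 1.0, -0.008, -0.002]
wrist_force: [-5.5, 4.4, 3.4]
grip_width: 0.319
grasp_force: 20.0
```

Emit:
{"fn": "send_rows", "kwargs": {
  "series": [
    [[0,0,-1],[0,0,0],20],
    [[0,0,-2],[0,0,0],20],
    [[0,0,-3],[0,0,0],20],
    [[0,0,-3],[0,0,0],20]
  ]
}}

```text
clock: 19.77
tcp_pos: [0.4576, -0.1845, 0.0394]
eef_rot: [-0.0, 1.0, -0.007, -0.002]
wrist_force: [-10.6, 5.5, 16.9]
grip_width: 0.319
grasp_force: 20.0
```

Emit:
{"fn": "send_rows", "kwargs": {
  "series": [
    [[0,0,0],[0,0,0],44],
    [[0,0,0],[0,0,0],44],
    [[0,0,0],[0,0,0],44],
    [[0,0,0],[0,0,0],44],
    [[0,0,30],[0,0,0],44],
    [[0,0,70],[0,0,0],44],
    [[-5,0,110],[0,0,0],44],
    [[-10,0,140],[0,0,0],44],
    [[-10,60,140],[0,0,0],44],
    [[-10,120,140],[0,0,0],44]
  ]
}}

```text
clock: 20.6
tcp_pos: [0.451, -0.1017, 0.1813]
eef_rot: [-0.0, 1.0, -0.01, 0.002]
wrist_force: [0.5, 1.6, -1.3]
grip_width: 0.506
grasp_force: 0.0
```

Emit:
{"fn": "send_rows", "kwargs": {
  "series": [
    [[-20,100,0],[0,0,0],44],
    [[-20,180,0],[0,0,0],44],
    [[-20,180,0],[0,0,0],44],
    [[-20,180,0],[0,0,0],44],
    [[-20,180,0],[0,0,0],44],
    [[-20,180,0],[0,0,0],44]
  ]
}}

```text
clock: 21.1
tcp_pos: [0.4302, 0.082, 0.1794]
eef_rot: [-0.0, 1.0, -0.005, 0.001]
wrist_force: [-0.1, -0.1, -0.1]
grip_width: 0.502
grasp_force: 0.0
```

Run:
```python
from h import *
s=telemetry.state();print(s["tcp_pos"],s["wrist_force"],s["clock"])
for cam in("top","scene"):
  for A,m in sorted(hoods(cam,camera(cam)),key=lambda t:t[1]["m10"]/t[1]["m00"]):
    c=(m["m01"]/m["m00"],m["m10"]/m["m00"]);print(cam,A,np.round(c,1),np.round(atz(cam,c,.099),4))
```

```text
[0.4301517  0.08199326 0.17938278] [-0.08746579 -0.13834896 -0.05945028] 21.1
top 118.0 [198.6 297.9] [ 0.5251 -0.1055  0.099 ]
top 659.5 [199.4 298. ] [ 0.5233 -0.1058  0.099 ]
top 674.5 [199.  333.9] [ 0.5216 -0.184   0.099 ]
top 117.0 [198.1 334.4] [ 0.5235 -0.1853  0.099 ]
top 679.5 [198.5 370. ] [ 0.5201 -0.2624  0.099 ]
top 116.0 [197.5 371. ] [ 0.5223 -0.2647  0.099 ]
top 697.5 [197.9 406.5] [ 0.5189 -0.3414  0.099 ]
top 126.0 [196.9 407.8] [ 0.5209 -0.3443  0.099 ]
top 268.5 [277.3 437.6] [ 0.3462 -0.3989  0.099 ]
scene 659.5 [217.6 296.4] [ 0.5136 -0.1177  0.099 ]
scene 171.5 [213.5 296.4] [ 0.5209 -0.1097  0.099 ]
scene 794.5 [242.2 325.1] [ 0.5111 -0.1954  0.099 ]
scene 200.5 [237.8 325.5] [ 0.5191 -0.1883  0.099 ]
scene 931.0 [269.3 357.7] [ 0.5099 -0.2735  0.099 ]
scene 228.5 [264.6 358.5] [ 0.5183 -0.2676  0.099 ]
scene 1089.0 [299.3 394.1] [ 0.5089 -0.3517  0.099 ]
scene 263.5 [294.6 394.9] [ 0.5171 -0.3466  0.099 ]
```

All four hoods match their starting appearance, and plunger 1 is back up. Hood 0 differs by 0.5 px, possibly the arm's shadow, so I'll move away and recheck.

Emit:
{"fn": "send_rows", "kwargs": {
  "series": [
    [[-60,250,50],[0,0,0],44],
    [[-60,250,50],[0,0,0],44],
    [[-60,250,50],[0,0,0],44],
    [[-60,250,50],[0,0,0],44],
    [[-60,250,50],[0,0,0],44],
    [[-60,250,50],[0,0,0],44],
    [[-60,250,50],[0,0,0],44],
    [[-60,250,50],[0,0,0],44],
    [[-60,250,50],[0,0,0],44]
  ]
}}

```text
clock: 21.95
tcp_pos: [0.3702, 0.3283, 0.2286]
eef_rot: [0.001, 1.0, -0.007, -0.0]
wrist_force: [0.1, -0.3, -0.1]
grip_width: 0.503
grasp_force: 0.0
```

Run:
```python
from h import *
for cam in("top","scene"):
  i=camera(cam); o=cv2.imread("pics/b.png" if cam=="top" else "pics/a.png")
  d=cv2.absdiff(i,o).max(2)
  for A,m in sorted(hoods(cam,i),key=lambda t:t[1]["m10"]/t[1]["m00"]):
    c=(m["m01"]/m["m00"],m["m10"]/m["m00"])
    if 290<c[1]<302:print(cam,A,np.round(c,1))
  print((d[190:330,270:430]>60).sum())
```

```text
top 118.0 [198.6 297.9]
top 658.5 [199.4 298.1]
30
scene 653.5 [217.6 296.4]
scene 171.5 [213.5 296.4]
37
```

Run:
```python
from h import *
for cam,y0,x0 in(("top",185,280),("scene",198,268)):
  i=camera(cam).astype(int); o=cv2.imread("pics/b.png" if cam=="top" else "pics/a.png").astype(int)
  d=abs(i-o).max(2)
  print(cam)
  for r in range(y0,y0+50): 
    print(r,"".join("#" if v>60 else "+" if v>30 else "." for v in d[r,x0:x0+62]))
```

```text
top
185 ..........................++..................................
186 ......+++.++#####+++++++++####++..............................
187 ..............................................................
188 ..............................................................
189 ....+.........................................................
190 ....++........................................................
191 ..............................................................
192 ..............................................................
193 ................+#+++....................................++...
194 ...............#....+++.......................................
195 ......................+.......................................
196 .............+........++......................................
197 .......................#+.....................................
198 ..............................................................
199 ..............................................................
200 ..............................................................
201 .............#......
[... 4909 characters left out ...]
..............................
238 ..............................................................
239 .....++.......................................................
240 ......+++.....................................................
241 ........+.....................................................
242 ..............................................................
243 ..............................................................
244 ..............................................................
245 ..............................................................
246 +.............................................................
247 ++............................................................
```

The difference shows hood 0's edges shifted by under 1 px, which is about 0.02 rad ajar. That's likely inside the tolerance, but a gentle press on knob 0 from above will seat it.

Emit:
{"fn": "send_rows", "kwargs": {
  "series": [
    [[94,-433,0],[0,0,0],0],
    [[94,-433,0],[0,0,0],0],
    [[94,-433,0],[0,0,0],0],
    [[94,-433,0],[0,0,0],0],
    [[94,-433,0],[0,0,0],0],
    [[94,-433,0],[0,0,0],0],
    [[94,-433,-40],[0,0,0],0],
    [[94,-433,-80],[0,0,0],0],
    [[94,-433,-110],[0,0,0],0],
    [[94,-433,-110],[0,0,0],0]
  ]
}}

```text
clock: 22.98
tcp_pos: [0.4538, -0.0607, 0.1538]
eef_rot: [-0.0, 1.0, -0.008, 0.001]
wrist_force: [0.9, 0.6, -0.0]
grip_width: 0.005
grasp_force: 0.0
```

Emit:
{"fn": "send_rows", "kwargs": {
  "series": [
    [[0,0,0],[0,0,0],0],
    [[0,0,0],[0,0,0],0],
    [[0,0,0],[0,0,0],0]
  ]
}}

```text
clock: 23.23
tcp_pos: [0.4538, -0.0587, 0.154]
eef_rot: [0.0, 1.0, -0.008, 0.0]
wrist_force: [-0.2, -0.3, 0.4]
grip_width: 0.007
grasp_force: 0.0
```

Now over to (0.463, -0.105), and down to 4 mm above the knob top.

Emit:
{"fn": "send_rows", "kwargs": {
  "series": [
    [[9,-46,0],[0,0,0],0],
    [[9,-46,0],[0,0,0],0],
    [[9,-46,-40],[0,0,0],0],
    [[9,-46,-75],[0,0,0],0],
    [[9,-46,-84],[0,0,0],0],
    [[9,-46,-87],[0,0,0],0],
    [[9,-46,-89],[0,0,0],0],
    [[9,-46,-91],[0,0,0],0],
    [[9,-46,-92],[0,0,0],0],
    [[9,-46,-92],[0,0,0],0]
  ]
}}

```text
clock: 24.07
tcp_pos: [0.4645, -0.1034, 0.0639]
eef_rot: [-0.0, 1.0, -0.007, 0.002]
wrist_force: [-2.8, 2.9, 8.0]
grip_width: 0.005
grasp_force: 4.1
```

Emit:
{"fn": "send_rows", "kwargs": {
  "series": [
    [[0,0,-1],[0,0,0],0],
    [[0,0,-2],[0,0,0],0],
    [[0,0,-2],[0,0,0],0],
    [[0,0,20],[0,0,0],0],
    [[0,0,60],[0,0,0],0],
    [[0,0,100],[0,0,0],0],
    [[0,40,130],[0,0,0],0],
    [[-20,80,150],[0,0,0],0],
    [[-40,120,150],[0,0,0],0],
    [[-60,160,150],[0,0,0],0]
  ]
}}

```text
clock: 24.9
tcp_pos: [0.4123, 0.0401, 0.2144]
eef_rot: [-0.002, 1.0, -0.008, 0.003]
wrist_force: [0.4, 1.7, 0.4]
grip_width: 0.006
grasp_force: 0.0
```

Emit:
{"fn": "send_rows", "kwargs": {
  "series": [
    [[-40,200,0],[0,0,0],0],
    [[-40,200,0],[0,0,0],0],
    [[-40,200,0],[0,0,0],0],
    [[-40,200,0],[0,0,0],0],
    [[-40,200,0],[0,0,0],0],
    [[-40,200,0],[0,0,0],0],
    [[-40,200,0],[0,0,0],0]
  ]
}}

```text
clock: 25.48
tcp_pos: [0.3713, 0.2406, 0.2124]
eef_rot: [-0.001, 1.0, -0.005, 0.001]
wrist_force: [0.7, -0.9, -0.1]
grip_width: 0.006
grasp_force: 0.0
```

Run:
```python
from h import *
s=telemetry.state();print(s["tcp_pos"],s["wrist_force"],s["clock"])
for cam in("top","scene"):
  i=camera(cam)
  for A,m in sorted(hoods(cam,i),key=lambda t:t[1]["m10"]/t[1]["m00"]):
    print(cam,A,round(m["m01"]/m["m00"],1),round(m["m10"]/m["m00"],1))
for r in finder.mark_of("scene","uv_torch")[:1]+finder.mark_of("scene","cutters")[:1]+finder.mark_of("scene","marker_a")[:1]:print(r)
```

```text
[0.37127601 0.2405655  0.21239887] [ 0.70609473 -0.88536834 -0.1228825 ] 25.4833
top 117.0 199.1 297.7
top 671.5 200.0 298.0
top 676.5 199.0 333.9
top 118.5 198.2 334.4
top 679.5 198.4 370.0
top 120.5 197.6 370.9
top 696.5 197.9 406.5
top 128.0 197.0 407.8
top 266.5 277.3 441.5
scene 174.0 213.8 296.0
scene 665.0 218.0 296.1
scene 787.5 242.2 325.1
scene 201.5 237.8 325.5
scene 924.5 269.3 357.7
scene 231.5 264.7 358.5
scene 1086.0 299.3 394.1
scene 264.5 294.6 394.9
{'centre': [176.5, 239.8], 'conf': 0.73}
{'centre': [335.7, 290.7], 'conf': 0.96}
{'centre': [260.5, 216.3], 'conf': 0.58}
```

Hood 0 is fully seated again and every hood matches its starting view. The bystanders haven't moved. Handing in.

```bash
python3 -c "
from bench import job
print(job.close_job())"
```

```text
the job is handed in; nothing more can be done
None
```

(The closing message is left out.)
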